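# Breakaway check of canister caps

### The job

Find the loose cap among the four sample canisters: push every lever clockwise from the side, through its few degrees of free play until it drives the cap, and load it to about half a newton metre (10 N near the lever's end), never pushing or squeezing anything on a canister with more than 25 N. Three caps hold firm; the loose one breaks away: let that one turn about 10 degrees, 25 at most, then stand the flag upright and fully home in the socket beside its canister and let go of it. Leave the beaker where it stands.

Things in the scene. Friction and masses are not known exactly. Their poses are not given: they have to be found in the camera images.
- can_a: One of four identical-looking metal canisters, fixed on a dark foot plate 80 x 66 mm. Origin on the bench under its axis, z up; the lever starts near body -x, the flag socket is on the +y side. Can 54 mm wide at the foot, 48 mm above, up to z 60; cap 48 mm wide, z 60 to 74; on it a hub 22 mm wide with one radial lever: upright blade 10 mm thick, z 75 to 93, from the axis out to 62 mm; centre stud 14 mm wide, top z 110.
- cap_a (a joint): Angle of the cap on can_a, rad, about the can's vertical axis: 0 at the start, grows clockwise seen from above (tightening). Held by dry friction, no stop near; stays where left. A sound cap holds over 2 N m; the loose one (one of the four) breaks away at 0.25 to 0.35 N m, i.e. 5 to 7 N pushed sideways on the lever 50 mm from the axis, and then turns on at that torque.
- lever_a (a joint): Angle of the lever of can_a against its cap, rad, clockwise seen from above: free play from 0 to a firm stop at 0.15, starting somewhere in 0 to 0.06. In the play it takes 0.04 N m (1 N at 50 mm) and stays where left; at 0.15 it drives the cap.
- push_a (a point): Point in the middle of the lever blade of can_a, 55 mm out from the canister's axis and 84 mm above the bench; moves with the lever. The blade is 10 mm thick and ends 7 mm farther out.
- socket_a (a point): Centre of the mouth of the flag socket of can_a: a grey block 28 x 28 mm, top 60 mm above the bench, 48 mm from the canister's axis on the body's +y side, with a vertical round hole 14 mm wide, 34 mm deep, 2 mm chamfer.
- can_b: One of four identical-looking metal canisters, fixed on a dark foot plate 80 x 66 mm. Origin on the bench under its axis, z up; the lever starts near body -x, the flag socket is on the +y side. Can 54 mm wide at the foot, 48 mm above, up to z 60; cap 48 mm wide, z 60 to 74; on it a hub 22 mm wide with one radial lever: upright blade 10 mm thick, z 75 to 93, from the axis out to 62 mm; centre stud 14 mm wide, top z 110.
- cap_b (a joint): Angle of the cap on can_b, rad, about the can's vertical axis: 0 at the start, grows clockwise seen from above (tightening). Held by dry friction, no stop near; stays where left. A sound cap holds over 2 N m; the loose one (one of the four) breaks away at 0.25 to 0.35 N m, i.e. 5 to 7 N pushed sideways on the lever 50 mm from the axis, and then turns on at that torque.
- lever_b (a joint): Angle of the lever of can_b against its cap, rad, clockwise seen from above: free play from 0 to a firm stop at 0.15, starting somewhere in 0 to 0.06. In the play it takes 0.04 N m (1 N at 50 mm) and stays where left; at 0.15 it drives the cap.
- push_b (a point): Point in the middle of the lever blade of can_b, 55 mm out from the canister's axis and 84 mm above the bench; moves with the lever. The blade is 10 mm thick and ends 7 mm farther out.
- socket_b (a point): Centre of the mouth of the flag socket of can_b: a grey block 28 x 28 mm, top 60 mm above the bench, 48 mm from the canister's axis on the body's +y side, with a vertical round hole 14 mm wide, 34 mm deep, 2 mm chamfer.
- can_c: One of four identical-looking metal canisters, fixed on a dark foot plate 80 x 66 mm. Origin on the bench under its axis, z up; the lever starts near body -x, the flag socket is on the +y side. Can 54 mm wide at the foot, 48 mm above, up to z 60; cap 48 mm wide, z 60 to 74; on it a hub 22 mm wide with one radial lever: upright blade 10 mm thick, z 75 to 93, from the axis out to 62 mm; centre stud 14 mm wide, top z 110.
- cap_c (a joint): Angle of the cap on can_c, rad, about the can's vertical axis: 0 at the start, grows clockwise seen from above (tightening). Held by dry friction, no stop near; stays where left. A sound cap holds over 2 N m; the loose one (one of the four) breaks away at 0.25 to 0.35 N m, i.e. 5 to 7 N pushed sideways on the lever 50 mm from the axis, and then turns on at that torque.
- lever_c (a joint): Angle of the lever of can_c against its cap, rad, clockwise seen from above: free play from 0 to a firm stop at 0.15, starting somewhere in 0 to 0.06. In the play it takes 0.04 N m (1 N at 50 mm) and stays where left; at 0.15 it drives the cap.
- push_c (a point): Point in the middle of the lever blade of can_c, 55 mm out from the canister's axis and 84 mm above the bench; moves with the lever. The blade is 10 mm thick and ends 7 mm farther out.
- socket_c (a point): Centre of the mouth of the flag socket of can_c: a grey block 28 x 28 mm, top 60 mm above the bench, 48 mm from the canister's axis on the body's +y side, with a vertical round hole 14 mm wide, 34 mm deep, 2 mm chamfer.
- can_d: One of four identical-looking metal canisters, fixed on a dark foot plate 80 x 66 mm. Origin on the bench under its axis, z up; the lever starts near body -x, the flag socket is on the +y side. Can 54 mm wide at the foot, 48 mm above, up to z 60; cap 48 mm wide, z 60 to 74; on it a hub 22 mm wide with one radial lever: upright blade 10 mm thick, z 75 to 93, from the axis out to 62 mm; centre stud 14 mm wide, top z 110.
- cap_d (a joint): Angle of the cap on can_d, rad, about the can's vertical axis: 0 at the start, grows clockwise seen from above (tightening). Held by dry friction, no stop near; stays where left. A sound cap holds over 2 N m; the loose one (one of the four) breaks away at 0.25 to 0.35 N m, i.e. 5 to 7 N pushed sideways on the lever 50 mm from the axis, and then turns on at that torque.
- lever_d (a joint): Angle of the lever of can_d against its cap, rad, clockwise seen from above: free play from 0 to a firm stop at 0.15, starting somewhere in 0 to 0.06. In the play it takes 0.04 N m (1 N at 50 mm) and stays where left; at 0.15 it drives the cap.
- push_d (a point): Point in the middle of the lever blade of can_d, 55 mm out from the canister's axis and 84 mm above the bench; moves with the lever. The blade is 10 mm thick and ends 7 mm farther out.
- socket_d (a point): Centre of the mouth of the flag socket of can_d: a grey block 28 x 28 mm, top 60 mm above the bench, 48 mm from the canister's axis on the body's +y side, with a vertical round hole 14 mm wide, 34 mm deep, 2 mm chamfer.
- flag: The one flag, loose, 40 g: a round steel pin 10 mm thick and 30 mm long, above it a steel collar 22 mm across and 6 mm thick (30 to 36 mm up), above that a white upright plate, 10 mm thick along x, 30 mm wide along y, 36 to 71 mm up. Origin: centre of the pin's foot, z up. Starts standing in flag_park.
- flag_collar (a point): Centre of the underside of the flag's collar, 30 mm above the pin's foot; it meets the socket's mouth when the flag is fully seated.
- flag_park: Parking block of the flag, fixed: dark foot plate 70 x 60 mm with a grey block 28 x 28 mm on it, top 50 mm above the bench, hole 14 mm wide and 34 mm deep in its middle. Origin on the bench under the hole, z up.
- beaker: A loose clear beaker standing among the work, 55 mm across, 70 mm high; origin centre of its underside. A bystander.
Not all that is in view belongs to the job. What is shaped like the can_c but turquoise is not meant.

How it is judged:
By the outcome, as a careful person would: the job done as asked, in the order asked, and still so for the second after the job is handed in, with the robot touching nothing.
It also fails if it takes over 67 s, if anything falls off the work surface, if the arm or the gripper's body presses on something with over 40 N, if the wrist force passes 120 N, or if a joint passes its speed limit or range.

### The arm

A 6-joint arm with a two-finger parallel gripper is mounted at the origin on a cart in front of the work surface, level with it; the furniture and walls round the work are solid. World frame = base frame: x ahead of the robot, y to its left, z up, the work surface at z = 0. Lengths are in m, angles in rad, forces in N, time in s.
With the tool pointing down it reaches from about 0.25 to 0.725 m from the base axis. Payload 4 kg.
Tool frame: the origin (TCP) lies at the very end of the fingers, on their centre line; the grasp point (between the pads) lies 19 mm behind it; z points along the fingers, y is the line along which they close (so a half turn about z gives the same grasp; the last joint's range is limited). The gripper opens to 85 mm and grips with 20 to 120 N. Pads are 22 mm wide; open, the fingers measure 114 mm over their backs; the gripper's body (76 mm by 85 mm) begins 54 mm behind the grasp point. The pads swing forward as they close: fully open they stand 13 mm farther back than shut.
Start: joints at [-1.206, 0.241, 0.005, 1.335, 0, 1.571], TCP at [0.178, -0.467, 0.231] pointing down, gripper open.
Joint ranges: [-2.72, 2.72], [-1.05, 1.87], [-1.09, 1.28], [-1.99, 2.15], [-1.42, 1.44], [-3.14, 3.14]. Speed limits (rad/s): [2.79, 2.79, 3.14, 3.14, 3.14, 3.14].

### API

Orientations are given as a unit quaternion [x, y, z, w].
In Python, from workcell import bot, vision, workorder gives the robot as it stands.
- The arm moves only by the shell command python3 -m creep 'ROWS' [OPENING]. ROWS is JSON, a list of rows, each a list of 2 entries, a list of its own where there are three numbers: the shift along the tool's x, y, z in mm, then the turn, a rotation vector about the tool's x, y, z in rad. In form: [[[dx, dy, dz], [wx, wy, wz]], ...]. A call has 1 to 12 rows; each row shifts and turns the commanded pose from where the row before left it, along the tool's axes as they then stand; what a row does not reach is not made up. A row lasts 1/8 s, in which the tool goes at most 62.5 mm and 10.7 degrees, less where a joint would pass 70% of its speed; a pose out of reach is approached as far as the arm can. A call is refused whole if a number of a shift passes 62.5 or a number of a turn 0.188, either way. A call with a gripper value outside its range is refused whole. OPENING is the finger opening in mm, from 0 to 85.4, set as the call begins (- or left out, the last holds). The fingers move at their own pace and stop on an object; the grip force is fixed at half the most. Time passes only in rows, so rows that do not move let the fingers close. It gives the time, the measured TCP pose, the force, the opening and the grip force at its end, in the units of the state.
- bot.get_obs(): the state, without advancing time (a new reading comes with each control period).
- vision.camera(name): name is "side" or "top" or "wrist"; returns a dict with "image" (480x640x3 uint8, blue, green, red), "z_map" (480x640 float32, m along the optical axis (not along the pixel's ray), 0 where there is no reading), "K" (3x3 intrinsics, pixels), "rvec" (rotation vector, rad) and "tvec" (3), from world to camera coordinates, as OpenCV has them; the wrist camera has in their place "tool_from_camera" (4x4, takes a point from camera to tool coordinates, whose origin is the TCP and whose axes are the flange's). Camera axes: x right, y down, z forward; pixel columns grow to the right and rows downward; lengths in m; the calibration is good to about 2 mm. A picture is of the moment at which its call begins: read the wrist's pose just before it.
- workorder.job_done(): hands the job in; it is judged then, once.
Trained networks look in a picture, given as the dict that the camera call returned (one of the last four; its "shot" number tells which), for a name from the list of things; names that differ only in an ending like _2 or _b are one class to them, and where a whole thing is asked for, a point or a joint stands for the part that bears it (a point fixed in the world has none). Each returns a list of dicts, best first, with "score" (0 to 1); they miss things now and then, are a little off and sometimes report something else, mostly with a low value. They report only what shows in the picture. A call takes as long as a camera call. They do not tell look-alikes from the thing itself.
- vision.spot_in(picture, query): "position" ([column, row] in pixels, amid what is visible of it).
- vision.place_of(picture, query): "position" ([column, row] in pixels: a listed point, or the origin of a listed thing).
The state is a dict: "clock": time; "joint_pos": joint angles; "joint_vel": joint speeds; "tau": joint torques, N m; "eef_pos": TCP position; "tool_rot": TCP orientation; "ft_force": force on the tool from outside, world axes, zero at the start; "ft_torque": the same for the moment, N m; "grip_width": finger opening in m; "grasp_force": force on a finger pad.
Only numpy, scipy, OpenCV 4.12 (cv2) and the standard library are available. Lean on these libraries where they do the work, as an engineer would, in place of code of your own. Each camera call takes 0.05 s, during which the arm holds its last target. There are 200 camera calls.

## Working session

There is one attempt and no reset: what is moved stays moved. The work goes in short steps, Python scripts to look and compute and a shell command to move; the robot and the scene stay as the last step left them, time stands still between calls to the robot, and variables do not carry over. Pictures are saved under pics/ and viewed, at most 10 in all, crops included, and the job is handed in when it is done.

```bash
ls; mkdir -p pics; cat > h.py <<'E'
import numpy as np, cv2
from scipy.spatial.transform import Rotation as R
from workcell import bot, vision, workorder
def world(p,uv,z=None,w=2):
    """pixel -> world, by depth map or at plane height z"""
    K=p["K"];Rm=cv2.Rodrigues(np.array(p["rvec"],float))[0];t=np.array(p["tvec"],float).ravel()
    u,v=uv; ray=np.linalg.inv(K)@[u,v,1.]; c=-Rm.T@t; d=Rm.T@ray
    if z is None:
        q=p["z_map"][int(v)-w:int(v)+w+1,int(u)-w:int(u)+w+1]; return c+d*np.median(q[q>0])
    return c+d*(z-c[2])/d[2]
def cloud(p):
    K=p["K"];Rm=cv2.Rodrigues(np.array(p["rvec"],float))[0];t=np.array(p["tvec"],float).ravel()
    v,u=np.mgrid[:480,:640]; Z=p["z_map"]
    P=np.stack([(u-K[0,2])/K[0,0]*Z,(v-K[1,2])/K[1,1]*Z,Z],-1)
    return (P-t)@Rm
E
python3 - <<'E'
from h import *
o=bot.get_obs();print(o["clock"],o["eef_pos"],o["tool_rot"],o["ft_force"],o["grip_width"])
for n in("top","side"):
    p=vision.camera(n);cv2.imwrite(f"pics/{n}0.png",p["image"])
    print(n,-cv2.Rodrigues(np.array(p["rvec"],float))[0].T@np.array(p["tvec"],float).ravel())
    for q,z in(("can_a",0),("push_a",.084),("socket_a",.06),("flag",None),("flag_collar",None),("flag_park",0),("beaker",0)):
        print(q,[(np.round(d["position"]).tolist(),round(d["score"],2),np.round(world(p,d["position"],z),3).tolist()) for d in vision.place_of(p,q)])
E
```

```text
pics
0.0 [ 0.17814964 -0.46647955  0.23040577] [ 9.83411957e-01  1.81382920e-01 -1.95403917e-04 -1.05883418e-03] [0.59181889 0.39653479 0.72595759] 0.08536844635171749
top [ 0.35014256 -0.04094099  1.433556  ]
can_a [([223.0, 206.0], 0.88, [0.549, 0.212, 0.0]), ([387.0, 201.0], 0.86, [0.56, -0.228, 0.0]), ([326.0, 204.0], 0.7, [0.552, -0.066, 0.0]), ([278.0, 199.0], 0.59, [0.567, 0.063, 0.0])]
push_a [([204.0, 224.0], 0.71, [0.492, 0.245, 0.084]), ([394.0, 216.0], 0.63, [0.509, -0.234, 0.084]), ([329.0, 225.0], 0.47, [0.488, -0.071, 0.084]), ([273.0, 213.0], 0.43, [0.518, 0.07, 0.084])]
socket_a [([195.0, 197.0], 0.96, [0.565, 0.274, 0.06]), ([369.0, 198.0], 0.91, [0.558, -0.174, 0.06]), ([310.0, 209.0], 0.79, [0.532, -0.022, 0.06]), ([438.0, 281.0], 0.73, [0.344, -0.346, 0.06]), ([256.0, 190.0], 0.55, [0.582, 0.118, 0.06])]
flag [([450.0, 224.0], 0.57, [0.489, -0.384, 0.054])]
flag_collar [([454.0, 226.0], 0.49, [0.482, -0.384, 0.091])]
flag_park [([451.0, 227.0], 0.79, [0.487, -0.398, 0.0])]
beaker [([234.0, 258.0], 0.97, [0.41, 0.183, 0.0])]
side [-0.63851569 -0.78525735  0.795092
[... 480 characters left out ...]
, ([386.0, 250.0], 0.38, [0.514, -0.222, 0.084])]
socket_a [([250.0, 203.0], 0.83, [0.564, 0.279, 0.06]), ([393.0, 305.0], 0.82, [0.341, -0.338, 0.06]), ([377.0, 244.0], 0.8, [0.572, -0.167, 0.06]), ([294.0, 218.0], 0.74, [0.559, 0.105, 0.06]), ([391.0, 269.0], 0.72, [0.476, -0.259, 0.06]), ([325.0, 232.0], 0.66, [0.543, -0.014, 0.06])]
flag [([440.0, 299.0], 0.49, [0.472, -0.397, 0.028])]
flag_collar [([441.0, 290.0], 0.68, [0.475, -0.395, 0.052])]
flag_park [([436.0, 304.0], 0.78, [0.487, -0.383, 0.0]), ([440.0, 301.0], 0.67, [0.505, -0.386, 0.0]), ([386.0, 250.0], 0.48, [0.654, -0.155, 0.0]), ([326.0, 232.0], 0.34, [0.641, 0.045, 0.0])]
beaker [([240.0, 250.0], 0.58, [0.404, 0.178, 0.0])]
```

View pics/top0.png

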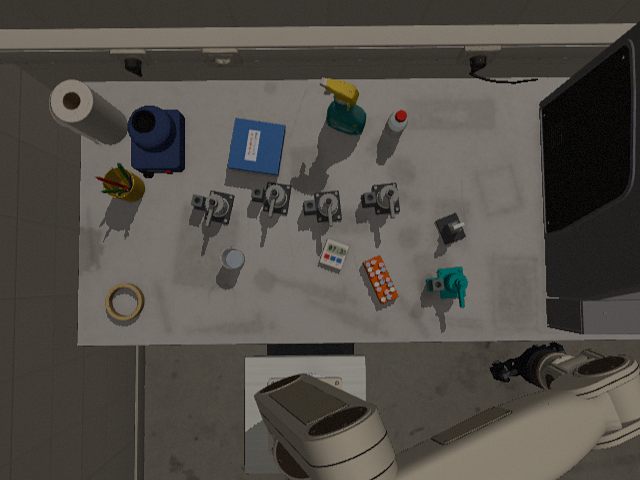

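View pics/side0.png

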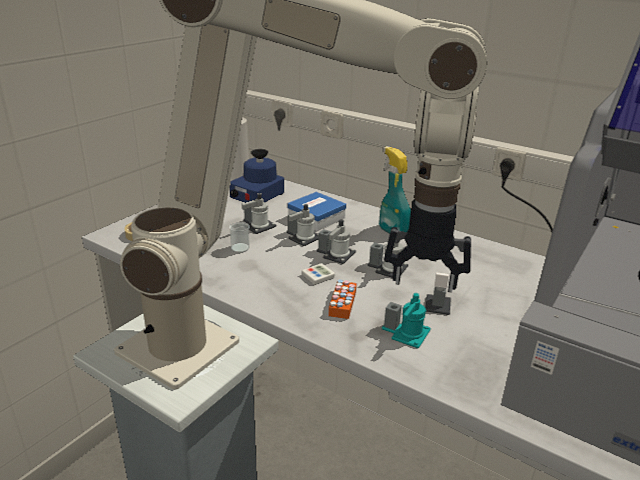

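Top view: the four grey canisters are at (215,206), (277,198), (328,207) and (388,198), with the flag and park at (450,228) and the beaker at (233,260). The candidates for a "canister" are those four plus the turquoise look-alike at (452,285), which I exclude. The side view agrees.

```bash
cat >> h.py <<'E'
def cans(P,guess):
    """from world points: stud centre, lever angle about it"""
    P=P.reshape(-1,3)
    for g in guess:
        Q=P[np.linalg.norm(P[:,:2]-g,axis=1)<.075]
        s=Q[(Q[:,2]>.1)&(Q[:,2]<.118)]
        c=np.median(s[:,:2],0) if len(s) else np.array(g)
        r=np.linalg.norm(Q[:,:2]-c,axis=1)
        L=Q[(Q[:,2]>.082)&(Q[:,2]<.1)&(r>.03)&(r<.066)]
        k=Q[(Q[:,2]>.05)&(Q[:,2]<.066)&(r>.035)&(r<.068)]
        m=L[:,:2].mean(0)-c if len(L) else np.zeros(2); mk=k[:,:2].mean(0)-c if len(k) else np.zeros(2)
        print("stud",c.round(4),len(s),"lever deg",np.degrees(np.arctan2(m[1],m[0])).round(1),len(L),"sock deg",np.degrees(np.arctan2(mk[1],mk[0])).round(1),np.linalg.norm(mk).round(3),len(k))
E
python3 - <<'E'
from h import *
p=vision.camera("top")
cans(cloud(p),[(.555,.215),(.565,.07),(.55,-.066),(.565,-.225)])
P=cloud(p)[200:260,425:475].reshape(-1,3); f=P[P[:,2]>.07]; print("flag",f.mean(0),f.min(0),f.max(0),len(f))
i=p["image"][170:310,180:480]; cv2.imwrite("pics/crop.png",cv2.resize(i,None,fx=2.6,fy=2.6,interpolation=2))
o=bot.get_obs();print(R.from_quat(o["tool_rot"]).as_matrix().round(3)); print(vision.camera("wrist")["tool_from_camera"])
E
```

```text
stud [0.5475 0.2212] 29 lever deg 165.6 62 sock deg 77.3 0.048 105
stud [0.5693 0.0663] 32 lever deg 167.1 53 sock deg 57.7 0.044 146
stud [ 0.5458 -0.0676] 31 lever deg -174.4 48 sock deg 94.8 0.047 98
stud [ 0.5654 -0.222 ] 28 lever deg -173.3 57 sock deg 95.3 0.048 104
flag [ 0.45761487 -0.32447157  0.34777824] [ 0.35014256 -0.40853981  0.07406974] [ 0.49079379 -0.04094099  1.433556  ] 68
[[ 0.934  0.357 -0.   ]
 [ 0.357 -0.934 -0.   ]
 [-0.     0.    -1.   ]]
[[ 1.12194057e-03 -9.62753302e-01 -2.70379031e-01  6.87363182e-02]
 [ 9.99999332e-01  1.00484446e-03  5.71503286e-04 -1.40266070e-04]
 [-2.78527806e-04 -2.70379492e-01  9.62753786e-01 -1.42080534e-01]
 [ 0.00000000e+00  0.00000000e+00  0.00000000e+00  1.00000000e+00]]
```

View pics/crop.png

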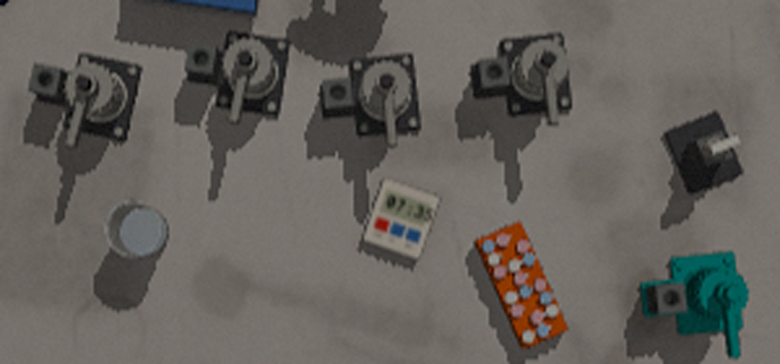

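The crop shows four grey canisters and the flag, with the turquoise decoy separate at lower right. The levers point toward the robot (-x), so clockwise means pushing toward +y. I'll go to the rightmost canister first.

```bash
python3 -m creep '[[[0,0,0],[0,0,0.182]],[[0,0,0],[0,0,0.182]],[[47.5,-29.5,0],[0,0,0]],[[47.5,-29.5,0],[0,0,0]],[[47.5,-29.5,0],[0,0,0]],[[47.5,-29.5,0],[0,0,0]],[[47.5,-29.5,0],[0,0,0]],[[47.5,-29.5,0],[0,0,0]],[[47.5,-29.5,0],[0,0,0]],[[0,0,0],[0,0,0]]]' 0
cat >> h.py <<'E'
def wcloud(p,o):
    K=p["K"];v,u=np.mgrid[:480,:640];Z=p["z_map"]
    P=np.stack([(u-K[0,2])/K[0,0]*Z,(v-K[1,2])/K[1,1]*Z,Z],-1)
    T=np.array(p["tool_from_camera"]);P=P@T[:3,:3].T+T[:3,3]
    return P@R.from_quat(o["tool_rot"]).as_matrix().T+o["eef_pos"]
def say(o): print(round(o["clock"],2),o["eef_pos"].round(4),R.from_quat(o["tool_rot"]).as_matrix()[:2,0].round(3),o["ft_force"].round(2),o["grip_width"])
def look(name,guess):
    o=bot.get_obs();say(o);p=vision.camera("wrist")
    P=wcloud(p,o);cans(P,guess);cv2.imwrite(f"pics/{name}.png",p["image"]);return p,P
E
python3 - <<'E'
from h import *
p,P=look("w4",[(.5654,-.222)])
E
```

```text
clock: 2.15
eef_pos: [0.5136, -0.2578, 0.2305]
tool_rot: [1.0, 0.003, 0.0, -0.0]
ft_force: [-0.2, -0.3, -0.3]
grip_width: -0.0004
grasp_force: 0.0
2.15 [ 0.5136 -0.2578  0.2305] [1.    0.007] [-0.23 -0.25 -0.33] -0.00044594681035143154
stud [ 0.566 -0.221] 323 lever deg -173.8 534 sock deg 96.7 0.048 1002
```

View pics/w4.png

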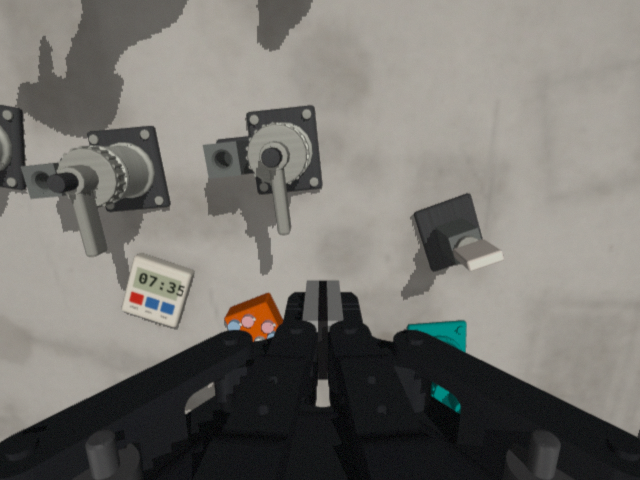

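The wrist view shows can 4's stud at (272,157), its lever end at (285,232) and the flag at (478,250), all consistent with the top measurements.

```bash
python3 -m creep '[[[-5,2,54],[0,0,0]],[[0,0,54],[0,0,0]],[[0,0,52],[0,0,0]],[[0,-3,0],[0,0,0]],[[0,-3,0],[0,0,0]],[[0,-3,0],[0,0,0]],[[0,-2,0],[0,0,0]],[[0,-2,0],[0,0,0]],[[0,0,0],[0,0,0]]]'; python3 -m creep '[[[0,-2,0],[0,0,0]],[[0,-2,0],[0,0,0]],[[0,0,0],[0,0,0]]]'
```

```text
clock: 3.32
eef_pos: [0.5059, -0.2492, 0.0717]
tool_rot: [1.0, 0.001, 0.0, 0.0]
ft_force: [-0.2, 0.0, -0.1]
grip_width: -0.0001
grasp_force: 0.0
clock: 3.7
eef_pos: [0.5056, -0.2452, 0.0712]
tool_rot: [1.0, 0.0, -0.0, -0.0]
ft_force: [0.4, -0.3, 0.3]
grip_width: -0.0001
grasp_force: 0.0
```

```bash
python3 -m creep '[[[1,-2,0],[0,0,0]],[[1,-2,0],[0,0,0]],[[0,-2,0],[0,0,0]],[[0,0,0],[0,0,0]]]';  python3 -m creep '[[[0,-1.5,0],[0,0,0]],[[0,-1.5,0],[0,0,0]],[[0,0,0],[0,0,0]]]'
```

```text
clock: 4.2
eef_pos: [0.5078, -0.239, 0.0713]
tool_rot: [1.0, 0.001, 0.0, -0.0]
ft_force: [1.4, 0.1, 0.3]
grip_width: -0.0001
grasp_force: 0.0
clock: 4.58
eef_pos: [0.5077, -0.2368, 0.0714]
tool_rot: [1.0, 0.0, -0.0, 0.001]
ft_force: [-0.3, -2.3, -0.1]
grip_width: 0.0002
grasp_force: 1.3
```

```bash
python3 -m creep '[[[0,-1.5,0],[0,0,0]],[[0,-1.5,0],[0,0,0]],[[0,0,0],[0,0,0]]]';  python3 -m creep '[[[0,-1.5,0],[0,0,0]],[[0,0,0],[0,0,0]]]'
```

```text
clock: 4.95
eef_pos: [0.5077, -0.2363, 0.0715]
tool_rot: [1.0, -0.001, -0.0, 0.003]
ft_force: [-0.8, -9.3, -1.9]
grip_width: -0.0
grasp_force: 4.7
clock: 5.2
eef_pos: [0.5077, -0.2361, 0.0716]
tool_rot: [1.0, -0.001, 0.0, 0.004]
ft_force: [-1.3, -12.1, -2.9]
grip_width: -0.0002
grasp_force: 6.3
```

```bash
python3 - <<'E'
from h import *
p,P=look("w4b",[(.566,-.221)])
p=vision.camera("top");cans(cloud(p),[(.566,-.221)])
o=bot.get_obs();print(o["ft_torque"])
E
```

```text
5.2 [ 0.5077 -0.2361  0.0716] [ 1.    -0.002] [ -1.29 -12.14  -2.91] -0.00015718757959207896
stud [ 0.5201 -0.2269] 4643 lever deg 6.3 2132 sock deg 49.3 0.058 2202
stud [ 0.5651 -0.2216] 31 lever deg 0.0 0 sock deg 94.9 0.048 99
[-2.46849047  0.22373569 -0.05366604]
```

View pics/w4b.png

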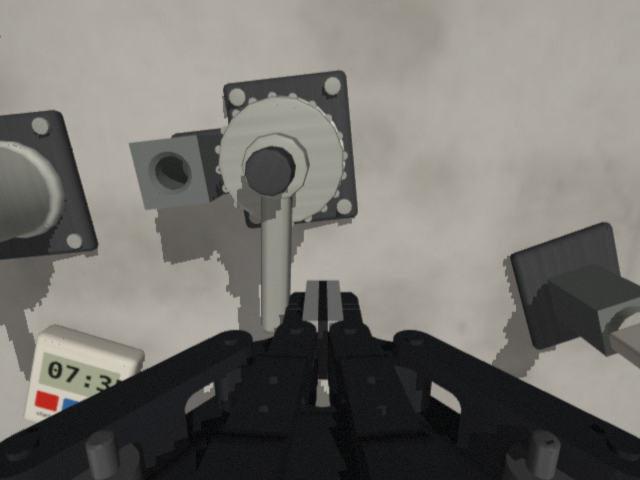

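Lever 4 has turned about 6° to its stop, with the blade now vertical in the image at column 275 and the finger against its right side. It holds at 12 N, so that cap is firm. Next is can 3.

```bash
python3 -m creep '[[[0,10,0],[0,0,0]],[[0,0,-60],[0,0,0]],[[-6,-48,0],[0,0,0]],[[-6,-48,0],[0,0,0]],[[-6,-46,0],[0,0,0]],[[0,0,0],[0,0,0]],[[0,0,60],[0,0,0]],[[0,0,0],[0,0,0]]]'; python3 - <<'E'
from h import *
p=vision.camera("wrist");o=bot.get_obs();print(o["eef_pos"])
T=np.array(p["tool_from_camera"])
E
```

```text
clock: 6.3
eef_pos: [0.4856, -0.0992, 0.0678]
tool_rot: [1.0, 0.0, -0.005, -0.001]
ft_force: [-0.8, 1.2, -0.1]
grip_width: 0.0001
grasp_force: 0.0
[ 0.48779552 -0.09981158  0.07009292]
```

```bash
python3 -m creep '[[[1,-3,0],[0,0,0]],[[1,-3,0],[0,0,0]],[[0,-3,0],[0,0,0]],[[0,-2,0],[0,0,0]],[[0,0,0],[0,0,0]]]';  python3 -m creep '[[[0,-1.5,0],[0,0,0]],[[0,-1.5,0],[0,0,0]],[[0,0,0],[0,0,0]]]'; python3 -m creep '[[[0,-1.5,0],[0,0,0]],[[0,0,0],[0,0,0]]]'
```

```text
clock: 6.98
eef_pos: [0.4917, -0.0887, 0.0716]
tool_rot: [1.0, 0.001, 0.0, 0.0]
ft_force: [0.3, -0.3, -0.5]
grip_width: -0.0001
grasp_force: 0.0
clock: 7.35
eef_pos: [0.4915, -0.0857, 0.0712]
tool_rot: [1.0, 0.0, -0.0, -0.0]
ft_force: [-0.9, -0.6, 1.1]
grip_width: 0.0001
grasp_force: 0.2
clock: 7.6
eef_pos: [0.4915, -0.0842, 0.0712]
tool_rot: [1.0, 0.0, -0.0, -0.0]
ft_force: [-0.6, 0.3, 0.7]
grip_width: -0.0001
grasp_force: 0.2
```

```bash
python3 -m creep '[[[0,-1.5,0],[0,0,0]],[[0,0,0],[0,0,0]]]';python3 -m creep '[[[0,-1.5,0],[0,0,0]],[[0,0,0],[0,0,0]]]';python3 -m creep '[[[0,-1.5,0],[0,0,0]],[[0,0,0],[0,0,0]]]'
```

```text
clock: 7.85
eef_pos: [0.4914, -0.0827, 0.0712]
tool_rot: [1.0, 0.0, -0.0, -0.0]
ft_force: [-0.2, -0.9, 0.4]
grip_width: -0.0
grasp_force: 0.3
clock: 8.1
eef_pos: [0.4915, -0.0813, 0.0713]
tool_rot: [1.0, 0.0, -0.0, 0.0]
ft_force: [-1.4, -0.6, -0.6]
grip_width: -0.0003
grasp_force: 0.5
clock: 8.35
eef_pos: [0.4914, -0.0809, 0.0713]
tool_rot: [1.0, 0.0, -0.0, 0.001]
ft_force: [-1.1, -4.3, -0.2]
grip_width: 0.0001
grasp_force: 2.4
```

```bash
python3 -m creep '[[[0,-1.5,0],[0,0,0]],[[0,0,0],[0,0,0]]]';python3 -m creep '[[[0,-1.3,0],[0,0,0]],[[0,0,0],[0,0,0]]]'
```

```text
clock: 8.6
eef_pos: [0.4914, -0.0798, 0.0713]
tool_rot: [1.0, -0.0, -0.0, 0.002]
ft_force: [-1.3, -5.9, -0.8]
grip_width: -0.0001
grasp_force: 2.9
clock: 8.85
eef_pos: [0.4914, -0.0785, 0.0713]
tool_rot: [1.0, -0.0, -0.0, 0.002]
ft_force: [-1.0, -6.8, 0.2]
grip_width: -0.0003
grasp_force: 3.0
```

This one gives way, moving on at a plateau of about 6 N, so it is the loose cap. I'll turn it to about 10°.

```bash
python3 -m creep '[[[0,-1.5,0],[0,0,0]],[[0,-1.5,0],[0,0,0]],[[0,-1.5,0],[0,0,0]],[[0,-1,0],[0,0,0]],[[0,0,0],[0,0,0]]]'; python3 -m creep '[[[0,10,0],[0,0,0]],[[0,5,-60],[0,0,0]],[[0,0,-60],[0,0,0]],[[0,0,-40],[0,0,0]],[[0,0,0],[0,0,0]]]'; python3 - <<'E'
from h import *
p,P=look("w3",[(.5458,-.0676),(.566,.0663)])
E
```

```text
clock: 9.48
eef_pos: [0.4916, -0.0731, 0.0713]
tool_rot: [1.0, -0.0, 0.0, 0.002]
ft_force: [-1.8, -6.0, -0.4]
grip_width: -0.0002
grasp_force: 2.9
clock: 10.1
eef_pos: [0.4942, -0.0869, 0.2354]
tool_rot: [1.0, 0.0, 0.005, 0.0]
ft_force: [0.0, -0.2, -0.4]
grip_width: 0.0001
grasp_force: 0.0
10.1 [ 0.4942 -0.0869  0.2354] [1.    0.001] [ 0.   -0.17 -0.36] 5.794113849141526e-05
stud [ 0.5463 -0.0656] 296 lever deg 167.7 497 sock deg 95.8 0.048 946
stud [0.5695 0.0678] 428 lever deg 167.7 737 sock deg 56.2 0.045 1663
```

Lever 3 now stands at 167.7° against a stop at about 177°, so the cap has turned about 9.5°. Next is can 2.

```bash
python3 -m creep '[[[5.5,-47.5,0],[0,0,0]],[[5.5,-47.5,0],[0,0,0]],[[5.5,-47.5,0],[0,0,0]],[[0,0,0],[0,0,0.148]],[[0,0,50],[0,0,0.148]],[[0,0,0],[0,0,0]]]'; python3 - <<'E'
from h import *
say(bot.get_obs())
E
```

```text
clock: 10.9
eef_pos: [0.4967, -0.0489, 0.1765]
tool_rot: [0.996, -0.075, -0.009, -0.043]
ft_force: [-0.1, 0.3, 0.1]
grip_width: 0.0001
grasp_force: 0.0
10.9 [ 0.4967 -0.0489  0.1765] [ 0.989 -0.148] [-0.08  0.29  0.07] 8.691857247485694e-05
```

```bash
python3 -m creep '[[[0,0,0],[0,0,0]]]'; python3 - <<'E'
from h import *
o=bot.get_obs();say(o);print(o["joint_pos"].round(3),o["joint_vel"].round(3)); print(R.from_quat(o["tool_rot"]).as_matrix().round(3))
E
```

```text
clock: 11.02
eef_pos: [0.5007, -0.0471, 0.1811]
tool_rot: [0.996, -0.072, -0.004, -0.043]
ft_force: [1.1, -0.7, 0.2]
grip_width: 0.0001
grasp_force: 0.0
11.03 [ 0.5007 -0.0471  0.1811] [ 0.99  -0.144] [ 1.1  -0.67  0.21] 0.00012070912860914681
[-0.145  0.285 -0.072  1.228  0.085  3.141] [ 0.023 -0.018  0.035  0.001 -0.002 -0.   ]
[[ 0.99  -0.144 -0.002]
 [-0.144 -0.986  0.086]
 [-0.014 -0.085 -0.996]]
```

Joint 6 hit its range, so I'll turn the tool back by about a quarter turn and push with the pads' sides instead.

```bash
cat >> h.py <<'E'
def rel(target,yaw):
    """tool-frame shift mm (present axes) and total rotvec to reach target with tool down and tool x at yaw deg"""
    o=bot.get_obs();say(o);A=R.from_quat(o["tool_rot"]);a=np.radians(yaw)
    D=R.from_matrix(np.array([[np.cos(a),np.sin(a),0],[np.sin(a),-np.cos(a),0],[0,0,-1.]]))
    d=np.array(target)-o["eef_pos"]
    print("rot",(A.inv()*D).as_rotvec().round(3),"shift now",(1000*A.inv().apply(d)).round(1),"shift after turn",(1000*D.inv().apply(d)).round(1))
E
python3 - <<'E'
from h import *
rel((.508,.0557,.13),73)
E
```

```text
11.03 [ 0.5007 -0.0471  0.1811] [ 0.99  -0.144] [ 1.1  -0.67  0.21] 0.00012070912860914681
rot [-0.08  -0.048 -1.418] shift now [ -6.9 -98.1  59.8] shift after turn [100.5 -23.1  51.1]
```

```bash
python3 -m creep '[[[0,0,0],[-0.01,-0.006,-0.177]],[[0,0,0],[-0.01,-0.006,-0.177]],[[0,0,0],[-0.01,-0.006,-0.177]],[[0,0,0],[-0.01,-0.006,-0.177]],[[0,0,0],[-0.01,-0.006,-0.177]],[[0,0,0],[-0.01,-0.006,-0.177]],[[0,0,0],[-0.01,-0.006,-0.177]],[[0,0,0],[-0.01,-0.006,-0.177]],[[50,-11.5,0],[0,0,0]],[[48,-11.5,0],[0,0,0]],[[0,0,0],[0,0,0]]]'; python3 - <<'E'
from h import *
rel((.508,.0547,.071),73)
E
```

```text
clock: 12.4
eef_pos: [0.5088, 0.0576, 0.1831]
tool_rot: [0.802, 0.597, 0.002, 0.001]
ft_force: [-0.5, 0.1, 0.2]
grip_width: -0.0
grasp_force: 0.0
12.4 [0.5088 0.0576 0.1831] [0.287 0.958] [-0.47  0.07  0.19] -4.2765871944026674e-05
rot [ 0.004 -0.002  0.006] shift now [ -3.3  -0.4 112. ] shift after turn [-3.000e+00  1.000e-01  1.121e+02]
```

```bash
python3 -m creep '[[[-3,0,56],[0,0,0]],[[0,0,56],[0,0,0]],[[0,0,0],[0,0,0]],[[3,0,0],[0,0,0]],[[3,0,0],[0,0,0]],[[0,0,0],[0,0,0]]]'; python3 -m creep '[[[2,0,0],[0,0,0]],[[2,0,0],[0,0,0]],[[0,0,0],[0,0,0]]]';python3 -m creep '[[[2,0,0],[0,0,0]],[[2,0,0],[0,0,0]],[[0,0,0],[0,0,0]]]'
```

```text
clock: 13.15
eef_pos: [0.5103, 0.0568, 0.0717]
tool_rot: [0.804, 0.595, 0.002, 0.001]
ft_force: [1.0, -0.0, -0.1]
grip_width: 0.0001
grasp_force: 0.0
clock: 13.52
eef_pos: [0.5097, 0.0603, 0.0696]
tool_rot: [0.804, 0.594, 0.0, 0.0]
ft_force: [0.8, 0.2, 0.2]
grip_width: 0.0001
grasp_force: 0.0
clock: 13.9
eef_pos: [0.511, 0.0642, 0.0696]
tool_rot: [0.804, 0.594, 0.0, 0.0]
ft_force: [0.5, -0.5, 0.5]
grip_width: -0.0
grasp_force: 0.0
```

```bash
for i in 1; do python3 -m creep '[[[2,0,0],[0,0,0]],[[2,0,0],[0,0,0]],[[0,0,0],[0,0,0]]]'; done; python3 -m creep '[[[1.5,0,0],[0,0,0]],[[0,0,0],[0,0,0]]]';python3 -m creep '[[[1.5,0,0],[0,0,0]],[[0,0,0],[0,0,0]]]'
```

```text
clock: 14.28
eef_pos: [0.512, 0.068, 0.0695]
tool_rot: [0.804, 0.594, 0.0, 0.0]
ft_force: [0.3, 0.4, 0.5]
grip_width: -0.0
grasp_force: 0.1
clock: 14.52
eef_pos: [0.5125, 0.0694, 0.0695]
tool_rot: [0.804, 0.594, 0.0, 0.0]
ft_force: [-0.9, -0.3, -0.2]
grip_width: -0.0002
grasp_force: 0.2
clock: 14.78
eef_pos: [0.513, 0.0708, 0.0696]
tool_rot: [0.804, 0.594, 0.0, 0.0]
ft_force: [0.3, -1.0, 0.7]
grip_width: 0.0
grasp_force: 0.2
```

```bash
python3 -m creep '[[[1.5,0,0],[0,0,0]],[[0,0,0],[0,0,0]]]'; python3 -m creep '[[[1.5,0,0],[0,0,0]],[[0,0,0],[0,0,0]]]';python3 -m creep '[[[1,0,0],[0,0,0]],[[0,0,0],[0,0,0]]]'
```

```text
clock: 15.02
eef_pos: [0.5132, 0.0716, 0.0696]
tool_rot: [0.804, 0.594, -0.0, 0.001]
ft_force: [-0.5, -3.0, 0.3]
grip_width: -0.0001
grasp_force: 1.7
clock: 15.28
eef_pos: [0.5132, 0.0718, 0.0695]
tool_rot: [0.805, 0.594, -0.001, 0.002]
ft_force: [-2.4, -6.9, 2.3]
grip_width: -0.0001
grasp_force: 3.6
clock: 15.52
eef_pos: [0.5132, 0.0719, 0.0695]
tool_rot: [0.805, 0.594, -0.002, 0.002]
ft_force: [-3.3, -10.0, 3.3]
grip_width: -0.0001
grasp_force: 4.8
```

Can 2 is firm at 10.5 N. Next is can 1.

```bash
python3 -m creep '[[[-10,0,0],[0,0,0]],[[0,0,-58],[0,0,0]],[[44,-22,0],[0,0,0]],[[44,-22,0],[0,0,0]],[[44,-23,0],[0,0,0]],[[0,0,0],[0,0,0]]]'; python3 - <<'E'
from h import *
rel((.4848,.2105,.071),73)
E
```

```text
clock: 16.27
eef_pos: [0.4854, 0.2145, 0.1277]
tool_rot: [0.802, 0.597, 0.001, -0.0]
ft_force: [-0.5, -0.5, -0.1]
grip_width: -0.0001
grasp_force: 0.0
16.27 [0.4854 0.2145 0.1277] [0.288 0.958] [-0.53 -0.46 -0.09] -5.2855636182928055e-05
rot [ 0.001 -0.003  0.005] shift now [-4.2  0.5 56.7] shift after turn [-4.   0.6 56.7]
```

```bash
python3 -m creep '[[[-3,0,30],[0,0,0]],[[0,0,27],[0,0,0]],[[0,0,0],[0,0,0]],[[3,0,0],[0,0,0]],[[3,0,0],[0,0,0]],[[2,0,0],[0,0,0]],[[0,0,0],[0,0,0]]]'; python3 -m creep '[[[2,0,0],[0,0,0]],[[0,0,0],[0,0,0]]]';python3 -m creep '[[[2,0,0],[0,0,0]],[[0,0,0],[0,0,0]]]'
```

```text
clock: 17.15
eef_pos: [0.4877, 0.216, 0.0711]
tool_rot: [0.804, 0.595, 0.001, 0.001]
ft_force: [-0.2, -0.1, -0.4]
grip_width: 0.0001
grasp_force: 0.0
clock: 17.4
eef_pos: [0.4879, 0.2177, 0.0706]
tool_rot: [0.804, 0.594, 0.0, 0.0]
ft_force: [0.8, 0.3, -0.4]
grip_width: -0.0001
grasp_force: 0.0
clock: 17.65
eef_pos: [0.4885, 0.2196, 0.0705]
tool_rot: [0.804, 0.594, 0.0, 0.0]
ft_force: [-0.3, 0.6, -0.3]
grip_width: 0.0002
grasp_force: 0.0
```

```bash
python3 -m creep '[[[1.5,0,0],[0,0,0]],[[0,0,0],[0,0,0]]]'; python3 -m creep '[[[1.5,0,0],[0,0,0]],[[0,0,0],[0,0,0]]]'
```

```text
clock: 17.9
eef_pos: [0.489, 0.221, 0.0705]
tool_rot: [0.804, 0.594, 0.0, 0.0]
ft_force: [-0.1, 0.6, -1.0]
grip_width: -0.0001
grasp_force: 0.0
clock: 18.15
eef_pos: [0.4894, 0.2224, 0.0706]
tool_rot: [0.804, 0.594, 0.0, 0.0]
ft_force: [-0.3, -0.0, -0.9]
grip_width: -0.0002
grasp_force: 0.0
```

```bash
python3 -m creep '[[[1.5,0,0],[0,0,0]],[[0,0,0],[0,0,0]]]'; python3 -m creep '[[[1.5,0,0],[0,0,0]],[[0,0,0],[0,0,0]]]'; python3 -m creep '[[[1.5,0,0],[0,0,0]],[[0,0,0],[0,0,0]]]'
```

```text
clock: 18.4
eef_pos: [0.4898, 0.2238, 0.0705]
tool_rot: [0.804, 0.594, 0.0, 0.0]
ft_force: [0.1, 0.0, -0.3]
grip_width: -0.0001
grasp_force: 0.0
clock: 18.65
eef_pos: [0.4902, 0.2252, 0.0705]
tool_rot: [0.804, 0.594, 0.0, 0.0]
ft_force: [0.3, -0.4, 0.0]
grip_width: 0.0002
grasp_force: 0.2
clock: 18.9
eef_pos: [0.4906, 0.2267, 0.0705]
tool_rot: [0.804, 0.594, 0.0, 0.0]
ft_force: [-0.4, -0.3, -0.1]
grip_width: -0.0
grasp_force: 0.3
```

```bash
python3 -m creep '[[[1.5,0,0],[0,0,0]],[[0,0,0],[0,0,0]]]'; python3 -m creep '[[[1.5,0,0],[0,0,0]],[[0,0,0],[0,0,0]]]'
```

```text
clock: 19.15
eef_pos: [0.4911, 0.2282, 0.0705]
tool_rot: [0.804, 0.594, 0.0, 0.0]
ft_force: [-0.9, -0.9, 0.6]
grip_width: -0.0003
grasp_force: 0.3
clock: 19.4
eef_pos: [0.4913, 0.229, 0.0704]
tool_rot: [0.804, 0.594, -0.0, 0.001]
ft_force: [-1.3, -3.7, 0.2]
grip_width: -0.0004
grasp_force: 1.5
```

```bash
python3 -m creep '[[[1.2,0,0],[0,0,0]],[[0,0,0],[0,0,0]]]'; python3 -m creep '[[[1.2,0,0],[0,0,0]],[[0,0,0],[0,0,0]]]'; python3 -m creep '[[[0.5,0,0],[0,0,0]],[[0,0,0],[0,0,0]]]'
```

```text
clock: 19.65
eef_pos: [0.4913, 0.2291, 0.0704]
tool_rot: [0.804, 0.594, -0.001, 0.001]
ft_force: [-2.3, -6.0, 1.1]
grip_width: 0.0001
grasp_force: 3.0
clock: 19.9
eef_pos: [0.4913, 0.2293, 0.0703]
tool_rot: [0.805, 0.594, -0.002, 0.002]
ft_force: [-2.9, -8.1, 3.5]
grip_width: -0.0002
grasp_force: 4.3
clock: 20.15
eef_pos: [0.4913, 0.2293, 0.0703]
tool_rot: [0.805, 0.594, -0.002, 0.002]
ft_force: [-4.0, -9.5, 4.5]
grip_width: -0.0001
grasp_force: 4.9
```

All four levers are tested and can 3 is the loose one. Now the flag.

```bash
python3 -m creep '[[[-10,0,0],[0,0,0]],[[0,0,-60],[0,0,0]],[[0,0,-60],[0,0,0]],[[0,0,-30],[0,0,0]]]'; python3 -m creep '[[[-53,14.5,0],[0,0,0]],[[-53,14.5,0],[0,0,0]],[[-53,14.5,0],[0,0,0]],[[-53,14.5,0],[0,0,0]],[[-53,14.5,0],[0,0,0]],[[-53,14.5,0],[0,0,0]],[[-53,14.5,0],[0,0,0]],[[-53,14.5,0],[0,0,0]],[[-53,14.5,0],[0,0,0]],[[-53,14.5,0],[0,0,0]],[[-53,14.5,0],[0,0,0]],[[-40,12,0],[0,0,0]]]' 40;  python3 -m creep '[[[0,0,0],[0,0,0]],[[0,0,0],[0,0,0]]]'; python3 - <<'E'
from h import *
o=bot.get_obs();say(o);p=vision.camera("wrist");P=wcloud(p,o)
cv2.imwrite("pics/wf.png",p["image"])
m=(P[...,2]>.08)&(P[...,2]<.1)&(abs(P[...,0]-.485)<.06)&(abs(P[...,1]+.385)<.05)
Q=P[m][:,:2].astype(np.float32);print(len(Q),cv2.minAreaRect(Q*1000),Q.mean(0),np.median(P[m][:,2]))
v,u=np.nonzero(m);print(u.min(),u.max(),v.min(),v.max())
for q in("flag_park","flag","flag_collar"):print(q,vision.place_of(p,q)[:2])
E
```

```text
clock: 20.65
eef_pos: [0.4913, 0.224, 0.2249]
tool_rot: [0.804, 0.595, 0.004, 0.001]
ft_force: [0.7, 0.4, 0.6]
grip_width: -0.0001
grasp_force: 0.0
clock: 22.15
eef_pos: [0.4708, -0.4257, 0.2208]
tool_rot: [0.804, 0.594, 0.001, 0.001]
ft_force: [0.7, -0.4, -0.6]
grip_width: 0.0399
grasp_force: 0.0
clock: 22.4
eef_pos: [0.4707, -0.4229, 0.2205]
tool_rot: [0.804, 0.594, 0.001, 0.0]
ft_force: [0.6, 1.0, -0.6]
grip_width: 0.0397
grasp_force: 0.0
22.4 [ 0.4707 -0.4229  0.2205] [0.293 0.956] [ 0.59  0.95 -0.64] 0.03970078569429532
555 ((483.0758056640625, -391.100830078125), (10.005376815795898, 29.862112045288086), 20.94986915588379) [ 0.48317024 -0.39057308] 0.09030344798040454
309 341 163 200
flag_park [{'position': [324.4, 171.9], 'score': 0.58}]
flag [{'position': [328.2, 172.7], 'score': 0.82}]
flag_collar [{'position': [322.5, 175.3], 'score': 0.76}]
```

View pics/wf.png

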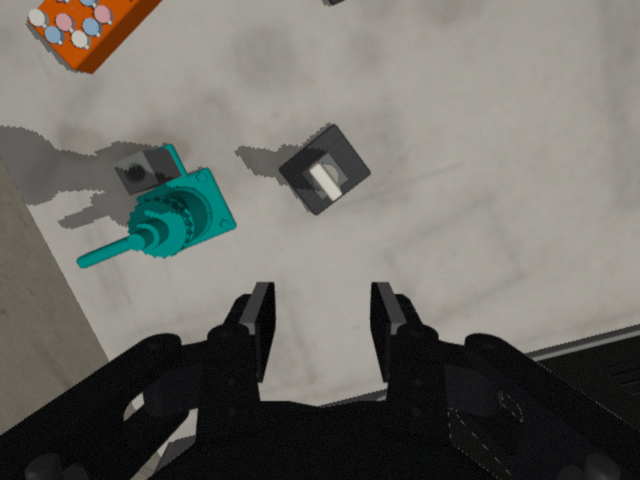

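The plate measures 10 x 30 mm at (0.483, -0.391), top z 0.090, thin axis at 21°, in pixels around (325,181). That matches the flag in its park, so the grasp yaw is 111°.

```bash
python3 -m creep '[[[0,0,0],[0,0,-0.166]],[[0,0,0],[0,0,-0.166]],[[0,0,0],[0,0,-0.166]],[[0,0,0],[0,0,-0.166]],[[0,0,0],[0,0,0]],[[0,0,0],[0,0,0]]]'; python3 - <<'E'
from h import *
rel((.4831,-.3911,.060),111)
E
```

```text
clock: 23.35
eef_pos: [0.4708, -0.4227, 0.2209]
tool_rot: [0.567, 0.824, 0.0, 0.001]
ft_force: [-0.1, -0.8, 0.3]
grip_width: 0.0403
grasp_force: 0.0
23.35 [ 0.4708 -0.4227  0.2209] [-0.357  0.934] [-0.15 -0.79  0.34] 0.04033902284738752
rot [ 0.001  0.001 -0.002] shift now [ 25.2  22.6 160.9] shift after turn [ 25.1  22.8 160.9]
```

```bash
python3 -m creep '[[[25,22.7,0],[0,0,0]],[[0,0,45],[0,0,0]],[[0,0,0],[0,0,0]],[[0,0,0],[0,0,0]]]'; python3 - <<'E'
from h import *
o=bot.get_obs();p=vision.camera("wrist");P=wcloud(p,o)
m=(P[...,2]>.085)&(P[...,2]<.096)&(abs(P[...,0]-.483)<.03)&(abs(P[...,1]+.39)<.03)
Q=P[m][:,:2].astype(np.float32);print(len(Q),cv2.minAreaRect(Q*1000),Q.mean(0),np.median(P[m][:,2]))
rel((.4831,-.3911,.060),111)
E
```

```text
clock: 23.85
eef_pos: [0.4831, -0.3921, 0.1767]
tool_rot: [0.567, 0.824, 0.0, 0.001]
ft_force: [0.2, 0.0, 0.5]
grip_width: 0.0399
grasp_force: 0.0
688 ((482.9609680175781, -390.44854736328125), (9.922630310058594, 29.288999557495117), 21.331090927124023) [ 0.48285556 -0.38989842] 0.09030120481945034
23.9 [ 0.4835 -0.3926  0.1775] [-0.357  0.934] [-0.12 -0.24  0.13] 0.04007365187131225
rot [ 0.002  0.003 -0.001] shift now [ 1.900e+00 -1.000e-01  1.174e+02] shift after turn [  1.5   0.2 117.5]
```

```bash
python3 -m creep '[[[1.5,0,50],[0,0,0]],[[0,0,45],[0,0,0]],[[0,0,22],[0,0,0]],[[0,0,0],[0,0,0]],[[0,0,0],[0,0,0]]]';python3 -m creep '[[[0,0,0],[0,0,0]],[[0,0,0],[0,0,0]],[[0,0,0],[0,0,0]],[[0,0,0],[0,0,0]]]' 0
```

```text
clock: 24.52
eef_pos: [0.4837, -0.3917, 0.061]
tool_rot: [0.567, 0.824, 0.0, 0.002]
ft_force: [0.0, -0.1, 1.0]
grip_width: 0.0399
grasp_force: 0.0
clock: 25.02
eef_pos: [0.4834, -0.3912, 0.0605]
tool_rot: [0.567, 0.824, 0.0, 0.002]
ft_force: [0.0, -0.7, 5.9]
grip_width: 0.0092
grasp_force: 59.1
```

```bash
python3 -m creep '[[[0,0,-20],[0,0,0]],[[0,0,-50],[0,0,0]],[[0,0,-50],[0,0,0]],[[0,0,-40],[0,0,0.151]],[[0,0,0],[0,0,0.151]],[[0,0,0],[0,0,0.151]],[[0,0,0],[0,0,0]]]'; python3 - <<'E'
from h import *
rel((.5402,-.078,.22),85)
E
```

```text
clock: 25.9
eef_pos: [0.4821, -0.3901, 0.2186]
tool_rot: [0.736, 0.676, 0.0, 0.0]
ft_force: [-0.0, 0.6, -0.7]
grip_width: 0.0093
grasp_force: 59.7
25.9 [ 0.4821 -0.3901  0.2186] [0.085 0.996] [-0.03  0.61 -0.74] 0.009305801011257804
rot [ 0.001 -0.     0.002] shift now [315.9  31.5  -1.4] shift after turn [316.   30.7  -1.4]
```

```bash
python3 -m creep '[[[45,4.5,0],[0,0,0]],[[45,4.5,0],[0,0,0]],[[45,4.5,0],[0,0,0]],[[45,4.5,0],[0,0,0]],[[45,4.5,0],[0,0,0]],[[45,4.5,0],[0,0,0]],[[45,4,0],[0,0,0]],[[0,0,0],[0,0,0]],[[0,0,0],[0,0,0]]]'; python3 - <<'E'
from h import *
p,P=look("ws",[(.546,-.066)])
q=vision.place_of(p,"socket_c");o=bot.get_obs()
T=np.array(p["tool_from_camera"]);Rw=R.from_quat(o["tool_rot"])
for d in q[:4]:
    u,v=d["position"];c=Rw.apply(T[:3,3])+o["eef_pos"];r=Rw.apply(T[:3,:3]@(np.linalg.inv(p["K"])@[u,v,1]))
    print([u,v],round(d["score"],2),(c+r*(.06-c[2])/r[2]).round(4))
m=(P[...,2]>.055)&(P[...,2]<.064)&(np.linalg.norm(P[...,:2]-[.5415,-.018],axis=-1)<.022)
Q=P[m][:,:2].astype(np.float32);print(len(Q),cv2.minAreaRect(Q*1000),Q.mean(0))
# flag tip in the hand: points near below tcp
A=Rw.inv().apply((P.reshape(-1,3)-o["eef_pos"]));f=A[(abs(A[:,0])<.03)&(abs(A[:,1])<.03)&(A[:,2]>0)&(A[:,2]<.05)]
print("flag pts in tool",len(f),f.mean(0) if len(f) else 0, f.max(0) if len(f) else 0)
E
```

```text
clock: 27.02
eef_pos: [0.5402, -0.0793, 0.2185]
tool_rot: [0.736, 0.676, -0.0, 0.0]
ft_force: [-0.6, -0.2, -0.3]
grip_width: 0.0089
grasp_force: 59.7
27.02 [ 0.5402 -0.0793  0.2185] [0.085 0.996] [-0.56 -0.23 -0.3 ] 0.008896641332001055
stud [ 0.5466 -0.0643] 325 lever deg 167.8 627 sock deg 95.9 0.048 987
[314.1, 139.5] 0.58 [ 0.5394 -0.0159  0.06  ]
1027 ((541.7308349609375, -17.604209899902344), (28.00830841064453, 27.975784301757812), 5.562171459197998) [ 0.5417897 -0.0174286]
flag pts in tool 217 [0.01049991 0.0003905  0.01316737] [0.01642316 0.00950549 0.04002185]
```

View pics/ws.png

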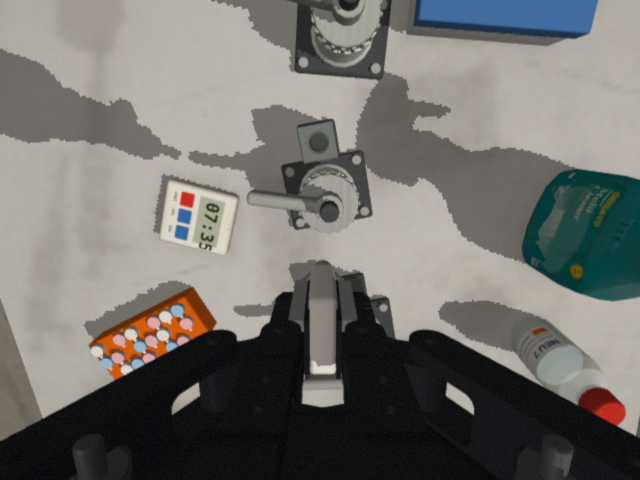

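The view shows the flag held in the fingers and the can 3 socket hole at (318,141). The socket block fits as 28x28 mm at (0.5417, -0.0176). Next I check how the pin sits in the hand.

```bash
python3 - <<'E'
from h import *
o=bot.get_obs();p=vision.camera("wrist");P=wcloud(p,o);Rw=R.from_quat(o["tool_rot"])
A=Rw.inv().apply((P.reshape(-1,3)-o["eef_pos"]))
for a in np.arange(-.02,.044,.004):
    f=A[(abs(A[:,0])<.03)&(abs(A[:,1])<.02)&(A[:,2]>a)&(A[:,2]<=a+.004)]
    if len(f): print(round(a*1000),len(f),(f.min(0)*1000).round(1)[:2],(f.max(0)*1000).round(1)[:2],(f.mean(0)*1000).round(1)[:2])
rel((.5417,-.0176,.13),85)
E
```

```text
-20 427 [  6.1 -17.9] [15.8 18.3] [10.7  0.1]
-16 386 [  6.4 -17.7] [15.7 18.5] [10.6  0.4]
-12 347 [  6.5 -17.8] [15.8 18.5] [10.6  0.3]
-8 271 [  6.6 -16.7] [15.7 17. ] [11.5  0.4]
-4 117 [ 10.3 -10.5] [15.8 11.2] [13.8  0.4]
0 73 [ 9.5 -5.4] [15.6  5.2] [14.8  0.3]
4 49 [ 7.  -7.7] [14.9  8.5] [8.9 0. ]
8 39 [ 6.  -8.8] [9.9 9.5] [8.  0.9]
32 28 [ 3.8 -3. ] [5.1 3.2] [4.7 0.1]
36 28 [ 2.7 -3.6] [5.3 4.3] [4.4 0.6]
27.18 [ 0.5402 -0.0803  0.2186] [0.088 0.996] [0.14 0.1  0.01] 0.008827552110531562
rot [ 0.001  0.    -0.001] shift now [62.7 -4.1 88.5] shift after turn [62.6 -3.9 88.6]
```

```bash
python3 -m creep '[[[31,-2,0],[0,0,0]],[[31,-2,0],[0,0,0]],[[0,0,0],[0,0,0]],[[0,0,45],[0,0,0]],[[0,0,43],[0,0,0]],[[0,0,0],[0,0,0]],[[0,0,0],[0,0,0]]]'; python3 - <<'E'
from h import *
rel((.5417,-.0181,.130),85)
E
```

```text
clock: 28.05
eef_pos: [0.5428, -0.0181, 0.1321]
tool_rot: [0.738, 0.675, 0.001, 0.001]
ft_force: [-0.1, -0.3, -0.2]
grip_width: 0.009
grasp_force: 59.7
28.05 [ 0.5428 -0.0181  0.1321] [0.088 0.996] [-0.09 -0.28 -0.24] 0.008966902504702069
rot [ 0.003  0.    -0.001] shift now [-0.1 -1.1  2.1] shift after turn [-0.1 -1.1  2.1]
```

```bash
python3 -m creep '[[[0,-1,15],[0,0,0]],[[0,0,10],[0,0,0]],[[0,0,5],[0,0,0]],[[0,0,5],[0,0,0]],[[0,0,5],[0,0,0]],[[0,0,0],[0,0,0]]]'; python3 -m creep '[[[0,0,5],[0,0,0]],[[0,0,5],[0,0,0]],[[0,0,4],[0,0,0]],[[0,0,0],[0,0,0]]]'
```

```text
clock: 28.8
eef_pos: [0.5406, -0.0169, 0.0902]
tool_rot: [0.737, 0.676, 0.0, 0.0]
ft_force: [-0.4, 1.2, -0.5]
grip_width: 0.0091
grasp_force: 59.7
clock: 29.3
eef_pos: [0.5406, -0.017, 0.0761]
tool_rot: [0.737, 0.676, -0.0, 0.0]
ft_force: [0.1, 0.5, -0.2]
grip_width: 0.0089
grasp_force: 59.7
```

Going in freely. I'll lower until the collar meets the mouth.

```bash
python3 -m creep '[[[0,0,2],[0,0,0]],[[0,0,2],[0,0,0]],[[0,0,0],[0,0,0]]]'; python3 -m creep '[[[0,0,1],[0,0,0]],[[0,0,0],[0,0,0]]]'; python3 -m creep '[[[0,0,1],[0,0,0]],[[0,0,0],[0,0,0]]]'
```

```text
clock: 29.68
eef_pos: [0.5408, -0.017, 0.0725]
tool_rot: [0.737, 0.676, 0.0, 0.0]
ft_force: [-0.2, 0.4, -0.2]
grip_width: 0.0093
grasp_force: 59.7
clock: 29.92
eef_pos: [0.5409, -0.017, 0.0716]
tool_rot: [0.737, 0.676, 0.0, 0.0]
ft_force: [-0.4, 0.3, 0.0]
grip_width: 0.0088
grasp_force: 59.7
clock: 30.18
eef_pos: [0.5409, -0.017, 0.0705]
tool_rot: [0.737, 0.676, 0.0, 0.0]
ft_force: [-0.2, -0.7, -0.4]
grip_width: 0.0094
grasp_force: 59.7
```

```bash
python3 -m creep '[[[0,0,1],[0,0,0]],[[0,0,0],[0,0,0]]]'; python3 -m creep '[[[0,0,0.7],[0,0,0]],[[0,0,0],[0,0,0]]]'
```

```text
clock: 30.42
eef_pos: [0.541, -0.017, 0.0705]
tool_rot: [0.737, 0.676, 0.0, 0.001]
ft_force: [-2.1, -0.8, 4.2]
grip_width: 0.0091
grasp_force: 60.6
clock: 30.68
eef_pos: [0.541, -0.017, 0.0704]
tool_rot: [0.737, 0.676, 0.001, 0.001]
ft_force: [-3.1, -0.3, 8.6]
grip_width: 0.0086
grasp_force: 61.3
```

Seated: z stopped at 0.0705, as predicted. I'll release and rise.

```bash
python3 -m creep '[[[0,0,-1],[0,0,0]],[[0,0,0],[0,0,0]],[[0,0,0],[0,0,0]],[[0,0,0],[0,0,0]]]' 35; python3 -m creep '[[[0,0,-20],[0,0,0]],[[0,0,-40],[0,0,0]],[[0,0,-50],[0,0,0]],[[0,0,-40],[0,0,0]],[[-40,0,0],[0,0,0]],[[0,0,0],[0,0,0]],[[0,0,0],[0,0,0]]]'; python3 - <<'E'
from h import *
p,P=look("end",[(.5465,-.065),(.5695,.067)])
m=(P[...,2]>.09)&(P[...,2]<.112)&(np.linalg.norm(P[...,:2]-[.5415,-.018],axis=-1)<.025)
Q=P[m];print("flag top",len(Q),cv2.minAreaRect((Q[:,:2]*1000).astype(np.float32)),np.percentile(Q[:,2],[5,50,95]))
t=vision.camera("top");print([world(t,d["position"],0).round(3) for d in vision.place_of(t,"beaker")[:1]])
cans(cloud(t),[(.5475,.2212),(.5693,.0663),(.566,-.066),(.5654,-.222)])
E
```

```text
clock: 31.18
eef_pos: [0.5409, -0.017, 0.0697]
tool_rot: [0.737, 0.676, 0.0, 0.0]
ft_force: [0.6, 0.7, -0.1]
grip_width: 0.0349
grasp_force: 0.0
clock: 32.05
eef_pos: [0.537, -0.0567, 0.2195]
tool_rot: [0.737, 0.676, 0.0, -0.0]
ft_force: [-0.4, 1.2, 0.2]
grip_width: 0.0353
grasp_force: 0.0
32.05 [ 0.537  -0.0567  0.2195] [0.087 0.996] [-0.39  1.21  0.2 ] 0.03528492272526985
stud [ 0.5433 -0.0277] 691 lever deg -129.1 1257 sock deg -49.6 0.041 14
stud [0.5694 0.0691] 489 lever deg 162.3 921 sock deg 13.3 0.055 704
flag top 590 ((541.5518798828125, -16.97281265258789), (29.828853607177734, 9.378424644470215), 84.87611389160156) [0.09881992 0.10026066 0.1016515 ]
[array([0.414, 0.184, 0.   ])]
stud [0.5473 0.2217] 29 lever deg 160.1 59 sock deg 76.6 0.048 100
stud [0.5701 0.066 ] 31 lever deg 161.5 57 sock deg 59.5 0.044 148
stud [ 0.566 -0.066] 0 lever deg 0.0 0 sock deg 0.0 0.0 0
stud [ 0.5653 -0.222 ] 29 lever deg 178.4 59 sock deg 95.2 0.048 101
```

View pics/end.png

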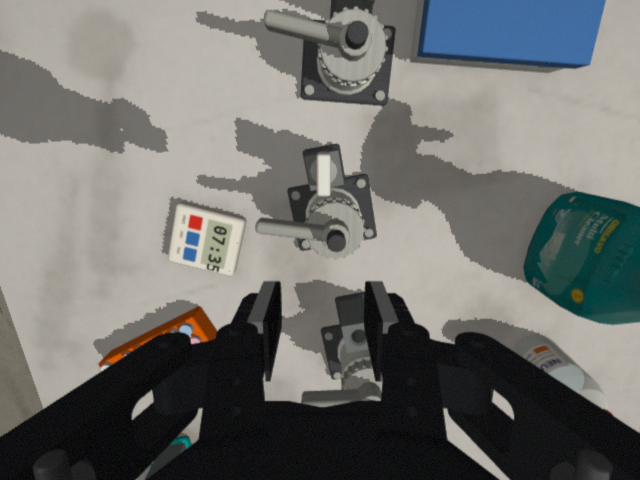

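The flag stands upright at (325,175) in the can 3 socket, with its plate top at z 0.100 against the nominal 0.101. The beaker has not moved, and all four levers are at the positions where I left them.

```bash
python3 -c "from workcell import workorder; print(workorder.job_done())"
```

```text
the job is handed in; nothing more can be done
None
```

I found the loose cap (third canister from the left, at about x 0.546, y -0.066), turned it about 9.5° and seated the flag upright and released in its socket; the other three caps held firm at 10–12 N, the beaker was left alone, and I handed the job in at about 32 s.

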